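# Set the dish on the warming ring, fit the knob and hold it down

## Robot

A 7-joint arm with a two-finger parallel gripper is mounted at the origin on the work surface. World frame = base frame: x ahead of the robot, y to its left, z up, the work surface at z = 0. Lengths are in m, angles in rad, forces in N, time in s.
With the tool pointing down it reaches from about 0.4 to 0.85 m from the base axis. Payload 4.5 kg.
Tool frame: the origin (TCP) lies between the finger pads; the fingertips stand env.tcp_to_tips ahead of it and the grasp point (between the pads) lies 3 mm ahead of it (env.tcp_to_tips is the distance from the TCP to the fingertips, in m); z points along the fingers, y is the line along which they close (so a half turn about z gives the same grasp; the last joint's range is limited). The gripper opens to 85 mm and grips with 20 to 120 N. Pads are 22 mm wide; open, the fingers measure 114 mm over their backs; the gripper's body (76 mm by 85 mm) begins 54 mm behind the grasp point. The pads swing forward as they close: fully open they stand 13 mm farther back than shut.
Start: joints at [1.147, 0.689, -0.195, 1.565, 0.157, 0.902, -0.215], TCP at [0.276, -0.561, 0.253] pointing down, gripper open.
Joint ranges: [-3.01, 3.01], [-0.46, 2.08], [-1.47, 1.51], [0.13, 2.56], [-1, 4.14], [0.04, 2.09], [-2.66, 2.66]. Speed limits (rad/s): [2.57, 2.57, 3.14, 3.14, 3.14, 3.14, 3.14].

## Interface

Orientations are given as a 3x3 rotation matrix whose columns are the frame's x, y, z axes.
In Python, from station import env gives the robot as it stands.
- The arm moves only by the tool servo_tool, never from a script. Its arguments are lists of equal length, an entry for each row: "delta_rot": the turn, a rotation vector about the tool's x, y, z in rad, a list of three; "xyz": the shift along the tool's x, y, z in mm, a list of three; "grip": the opening, from 0 (shut) to 1 (fully open). A call has 1 to 10 rows; each row is the pose to reach, as a shift and turn from the pose commanded when the call began, along the tool's axes at that moment; what a row does not reach only later rows make up. A row lasts 1/8 s, in which the tool goes at most 62.5 mm and 10.7 degrees, less where a joint would pass 70% of its speed; a pose out of reach is approached as far as the arm can. A call with a gripper value outside its range is refused whole. The fingers move at their own pace and stop on an object; the grip force is fixed at half the most. Time passes only in rows, so rows that repeat a pose let the fingers close. It gives the time, the measured TCP pose, the force, the opening and the grip force at its end, in the units of the state.
- env.get_state(): the state, without advancing time (a new reading comes with each control period).
- env.read_camera(name): name is "scene" or "top" or "wrist"; returns the picture (400x640x3 uint8, red, green, blue); there is no depth.
- env.camera_model(name): a dict with "mtx" (3x3 intrinsics, pixels), "R" (3x3) and "t" (3): a world point X has camera coordinates R X + t. Camera axes: x right, y down, z forward; pixel columns grow to the right and rows downward; lengths in m; the calibration is good to about 2 mm. A picture is of the moment at which its call begins: read the wrist's pose just before it. camera_model takes no time and is no camera call; for the wrist camera it gives the pose at the moment of the call.
- env.close_job(): hands the job in; it is judged then, once.
Trained networks look in the newest picture that a camera, given by its name, has taken for a name from the list of things; names that differ only in an ending like _2 or _b are one class to them, and where a whole thing is asked for, a point or a joint stands for the part that bears it (a point fixed in the world has none). Each returns a list of dicts, best first, with "p" (0 to 1); they miss things now and then, are a little off and sometimes report something else, mostly with a low value. They report only what shows in the picture. A call takes as long as a camera call. They do not tell look-alikes from the thing itself.
- env.silhouettes(camera, query): "mask" (400x640 bool, what is visible of it) and "box" ([left, top, right, bottom] in pixels, round what is visible of it).
- env.landmark_of(camera, query): "uv" ([column, row] in pixels: a listed point, or the origin of a listed thing).
The state is a dict: "t": time; "joint_positions": joint angles; "joint_velocities": joint speeds; "joint_torque": joint torques, N m; "ee_pos": TCP position; "eef_rot": TCP orientation; "contact_force": force on the tool from outside, world axes, zero at the start; "ft_torque": the same for the moment, N m; "gripper_width": opening from 0.0 (shut) to 1.0 (fully open); "finger_force": force on a finger pad.
Only numpy, scipy, OpenCV 4.12 (cv2) and the standard library are available. Lean on these libraries where they do the work, as an engineer would, in place of code of your own. Each camera call takes 0.05 s, during which the arm holds its last target. There are 200 camera calls.

## Task

Slide the red dish along the board, without lifting it, until it stands centred inside the white ring of the black warming tile. Then take the loose black knob, turn it so that its white pointer lines up with the white tick on the grey control post, push it fully home on the D-shaft and press it down clearly against the spring to switch the warmer on. Finish still holding the knob pressed down, and leave the shakers, the mould and the rice paddle where they are.

Things in the scene. Friction and masses are not known exactly. Their poses are not given: they have to be found in the camera images.
- dish_center (a point): Round red ceramic dish, open at the top, loose, about 0.35 kg: 110 mm across the rim, 96 mm across the foot, 36 mm high, wall 5 mm, inner floor 6 mm up. This point is on its axis, 18 mm above its underside; z is up when it stands upright.
- ring_center (a point): Centre of the white ring (134 mm inside, 140 mm outside diameter) on a black square warming tile, 170 mm a side, inlaid flush in the board: nothing sticks up, so the dish slides over it. This point is at board height.
- knob_center (a point): Loose black plastic bar knob, 60 g, standing on the board, bore downwards: 48 mm long (its x), 24 mm wide (its y; flat parallel sides: grip here), 44 mm high (z up). This point is the centre of the block, 22 mm above its underside. A white pointer stripe runs along its top towards +x and down the +x end.
- bore_end (a point): Centre of the closed end of the bore in the knob's underside, on its axis, 16 mm above the underside, 6 mm below the knob's centre; axes as the knob. The bore is D-shaped: 13.6 mm diameter with a flat 3.8 mm from the axis on the +x (pointer) side, so 0.8 mm clearance all round the shaft.
- knob_pointer (a point): Middle of the knob's pointer end: 24 mm from the knob's axis along its +x, at half height.
- shaft_tip (a point): Centre of the tip of the upright steel D-shaft: 12 mm diameter, flat 3 mm from the axis on its +x side, last 4 mm tapered; it sticks 26 mm out of the control post and does not turn. z is up; +x points to the flat and the tick. The knob's x goes along this x; it is home when its bore end rests on the tip, underside then 46 mm above the board.
- post: Grey round control post fixed to the board, 96 mm wide at the foot, 84 mm at the top, 36 mm high; origin: centre of its underside. A white tick on its top points along +x from the shaft.
- shaft (a joint): How far the shaft is pressed down into the post, m: 0 at rest, stop at 0.008. A spring pushes it back up with 3.5 N at rest, 8 N at the stop. The warmer is on while it is pressed more than 0.003.
- shaker0: Empty glass shaker with a steel twist cap, 48 mm wide, 88 mm high, on the white turntable (190 mm wide, 22 mm high, fixed). A bystander: leave alone. Origin: centre of its underside.
- shaker1: Like the first, with a red cap. A bystander: leave alone. Origin: centre of its underside.
- shaker2: Like the first, with a green cap. A bystander: leave alone. Origin: centre of its underside.
- mould: Round aluminium mould, 110 mm wide, 45 mm high, on the far part of the board. A bystander: leave alone. Origin: centre of its underside.
- paddle: Lacquered dark red rice paddle, about 180 mm long, lying flat on the far part of the board. A bystander: leave alone. Origin: its middle, underside; x runs along it.
- dish: The red dish itself: origin at the centre of its underside.
- knob: The loose knob itself: origin at the centre of its underside, axes as its centre point.
Mind the look-alikes: they are no part of the job. Several things look just like the knob: the one meant starts farthest from the robot's base.

How it is judged:
On the way:
1. the red dish stands still, upright and centred in the white ring (horizontal distance between dish_center and ring_center below 0.012 m and angle between dish_center's own z axis and vertical below 0.08 rad and height (world z) of dish_center below 0.024 m and linear speed of dish below 0.02 m/s), for 0.2 s.
At the end, for the whole second after the job is handed in: For a second after the end: dish upright and at rest within 12 mm of the ring centre; knob home on the shaft (bore end within 2.5 mm of the tip, pointer within 0.3 rad of the tick), shaft pressed over 3 mm of 8; fingers bearing on the knob with over 2 N (all of step 1 and horizontal distance between bore_end and shaft_tip below 0.0025 m and z of bore_end in the frame of shaft_tip between -0.0025 and 0.0025 m and x of knob_pointer in the frame of shaft_tip above 0.02 m and angle between the x axis of bore_end and the x axis of shaft_tip, either way round below 0.3 rad and value of joint shaft above 0.003 m and contact force between the fingers and knob above 2 N); the arm keeps its last pose, push and grip.
It fails at once if the dish is lifted more than 15 mm off the board or tipped over 0.35 rad (height (world z) of dish_center above 0.033 m or angle between dish_center's own z axis and vertical above 0.35 rad).
It fails at once if a shaker, the mould or the paddle is moved more than 20 mm (distance of any of shaker0, shaker1, shaker2, mould, paddle from where it was at the start of the episode above 0.02 m).
It also fails if it takes over 61 s, if anything falls off the work surface, if the arm or the gripper's body presses on something with over 40 N, if the wrist force passes 120 N, or if a joint passes its speed limit or range.

## Working session

There is one attempt and no reset: what is moved stays moved. The work goes in short steps, Python scripts to look and compute and a tool call to move; the robot and the scene stay as the last step left them, time stands still between calls to the robot, and variables do not carry over. Pictures are saved under pics/ and viewed, at most 10 in all, crops included, and the job is handed in when it is done.

Besides the shell and the picture viewer there is one more tool, called after "Request:" by a JSON object that holds its "op" and its "data", one argument or row to a line. servo_tool: Moves the arm, as the interface text tells. Its arguments: {"type":"object","properties":{"delta_rot":{"type":"array","items":{"type":"array","items":{"type":"number"}}},"xyz":{"type":"array","items":{"type":"array","items":{"type":"number"}}},"grip":{"type":"array","items":{"type":"number"}}},"required":["delta_rot","xyz","grip"]}

```bash
mkdir -p pics
cat > h.py <<'E'
from station import env
import numpy as np, cv2
def ray(cam,uv,z):
    m=env.camera_model(cam); K,R,t=map(np.array,(m["mtx"],m["R"],m["t"]))
    d=R.T@np.linalg.solve(K,[uv[0],uv[1],1.]); c=-R.T@t.ravel()
    return c+d*(z-c[2])/d[2]
def proj(cam,X):
    m=env.camera_model(cam); p=np.array(m["mtx"])@(np.array(m["R"])@np.array(X)+np.array(m["t"]).ravel()); return p[:2]/p[2]
def save(cam,name):
    im=env.read_camera(cam); cv2.imwrite(f"pics/{name}.png",im[:,:,::-1]); return im
E
python3 - <<'E'
from h import *
s=env.get_state(); print(s["t"],s["ee_pos"],np.round(s["eef_rot"],3),s["gripper_width"],env.tcp_to_tips)
a=save("top","top0"); b=save("scene","sc0")
cv2.imwrite("pics/both.png",np.vstack([a,b])[:,:,::-1][:, :])
for q,z in [("dish_center",.018),("ring_center",0),("knob_center",.022),("knob_pointer",.022),("shaft_tip",.062),("post",0),("shaker0",.022),("mould",0),("paddle",0)]:
  for r in env.landmark_of("top",q)[:5]: print(q,np.round(r["p"],2),np.round(r["uv"]),np.round(ray("top",r["uv"],z),3))
E
```

```text
0.0 [ 0.27590674 -0.56012094  0.25247933] [[ 0.897  0.442 -0.001]
 [ 0.442 -0.897  0.002]
 [-0.    -0.002 -1.   ]] 0.9989206566895863 0.022
dish_center 0.86 [200. 238.] [0.444 0.313 0.018]
ring_center 0.96 [288. 203.] [0.537 0.077 0.   ]
ring_center 0.22 [419. 234.] [ 0.446 -0.279  0.   ]
knob_center 0.73 [403. 261.] [ 0.373 -0.229  0.022]
knob_center 0.67 [432. 284.] [ 0.316 -0.302  0.022]
knob_center 0.65 [417. 232.] [ 0.449 -0.27   0.022]
knob_pointer 0.81 [416. 221.] [ 0.48  -0.268  0.022]
knob_pointer 0.63 [405. 271.] [ 0.348 -0.233  0.022]
shaft_tip 0.43 [375. 192.] [ 0.553 -0.157  0.062]
post 0.71 [373. 198.] [ 0.549 -0.158  0.   ]
shaker0 0.82 [212. 156.] [0.669 0.285 0.022]
shaker0 0.79 [214. 126.] [0.759 0.283 0.022]
shaker0 0.56 [240. 142.] [0.709 0.209 0.022]
mould 0.75 [339. 118.] [ 0.783 -0.071  0.   ]
paddle 0.69 [442. 140.] [ 0.71  -0.356  0.   ]
paddle 0.34 [421. 231.] [ 0.455 -0.284  0.   ]
```

View pics/top0.png

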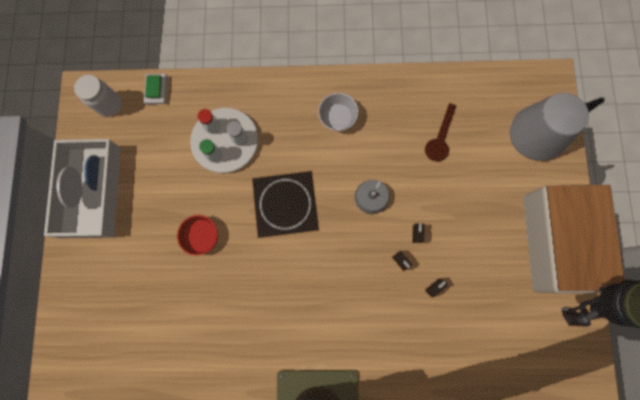

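View pics/sc0.png

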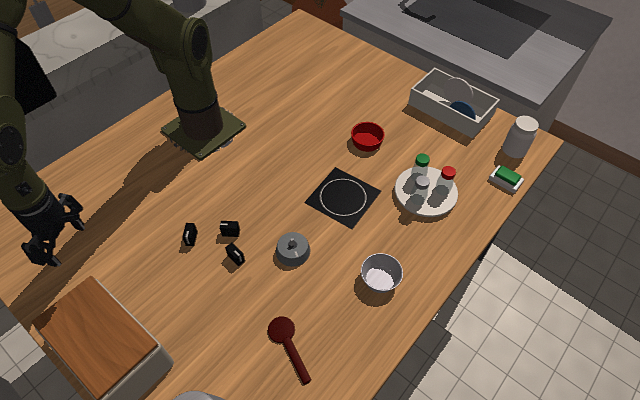

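The top view shows three knob look-alikes: A at (419,233), B at (403,261) and C at (437,288). Their distances from the base are about 0.52, 0.44 and 0.44 m, so A is the farthest and the one meant. The dish is at (200,236), the ring at (286,204) and the post at (373,196), with its tick pointing up and to the right. The scene view agrees. I'll confirm A in an enlarged crop and refine the dish and ring positions.

Run:
```python
from h import *
a=cv2.imread("pics/top0.png")
c1=cv2.resize(a[175:300,345:460],None,fx=4.6,fy=4.6,interpolation=cv2.INTER_CUBIC)
cv2.imwrite("pics/crop.png",c1)
# ring: fit ellipse of bright pixels on tile
g=a.min(axis=2).astype(int); m=np.zeros_like(g,np.uint8)
m[176:233,258:314]=(g[176:233,258:314]>75)
hsv=cv2.cvtColor(a,cv2.COLOR_BGR2HSV)
ys,xs=np.nonzero(m&(hsv[...,1]<90)); pts=np.stack([xs,ys],1).astype(np.float32)
d=np.hypot(pts[:,0]-286,pts[:,1]-204); pts=pts[d<30]
e=cv2.fitEllipse(pts); print("ring",len(pts),e,ray("top",e[0],0))
w=np.array([ray("top",p,0) for p in pts]); cc=ray("top",e[0],0); print("rad",np.hypot(*(w-cc)[:,:2].T).mean())
env.read_camera("scene")
for cam in ("top","scene"):
  for q,z in [("dish_center",.018),("ring_center",0),("knob_center",.022),("knob_pointer",.022),("bore_end",.016),("shaft_tip",.062),("post",0)]:
    for r in env.landmark_of(cam,q)[:4]: print(cam,q,np.round(r["p"],2),np.round(r["uv"]),np.round(ray(cam,r["uv"],z),3))
for cam in ("top","scene"):
  r=env.silhouettes(cam,"dish")[0]; mk=r["mask"].astype(np.uint8)
  cnt=max(cv2.findContours(mk,0,1)[0],key=len); 
  # match to model: project rim+foot hull & compare centroid
  from scipy.optimize import least_squares
  th=np.linspace(0,6.283,80)
  def cen(xy):
    P=[proj(cam,(xy[0]+R*np.cos(t),xy[1]+R*np.sin(t),z)) for R,z in((.055,.036),(.048,0)) for t in th]
    h=cv2.convexHull(np.array(P,np.float32)); M=cv2.moments(h); return np.array([M["m10"],M["m01"]])/M["m00"],M["m00"]
  M=cv2.moments(cv2.convexHull(cnt)); t=np.array([M["m10"],M["m01"]])/M["m00"]
  s=least_squares(lambda x:cen(x)[0]-t,[.444,.313],diff_step=1e-2); print(cam,"dish",s.x,cen(s.x)[1],M["m00"],r["p"])
```

```text
ring 337 ((284.73870849609375, 203.73619079589844), (48.616981506347656, 49.83635330200195), 63.731597900390625) [0.53581787 0.084714   0.        ]
rad 0.06835578699134603
top dish_center 0.86 [200. 238.] [0.444 0.313 0.018]
top ring_center 0.96 [288. 203.] [0.537 0.077 0.   ]
top ring_center 0.22 [419. 234.] [ 0.446 -0.279  0.   ]
top knob_center 0.73 [403. 261.] [ 0.373 -0.229  0.022]
top knob_center 0.67 [432. 284.] [ 0.316 -0.302  0.022]
top knob_center 0.65 [417. 232.] [ 0.449 -0.27   0.022]
top knob_pointer 0.81 [416. 221.] [ 0.48  -0.268  0.022]
top knob_pointer 0.63 [405. 271.] [ 0.348 -0.233  0.022]
top bore_end 0.78 [402. 263.] [ 0.369 -0.227  0.016]
top bore_end 0.6 [417. 230.] [ 0.456 -0.271  0.016]
top bore_end 0.49 [435. 289.] [ 0.303 -0.308  0.016]
top shaft_tip 0.43 [375. 192.] [ 0.553 -0.157  0.062]
top post 0.71 [373. 198.] [ 0.549 -0.158  0.   ]
scene dish_center 0.93 [366. 135.] [0.444 0.318 0.018]
scene ring_center 0.94 [340. 196.] [0.53  0.077 0.   ]
scene knob_center 0.84 [234. 253.] [ 0.444 -0.272  0.022]
scene knob_center 0.69 [228. 229.] [ 0.373 -0.231  0.022]
scene knob_center 0.64 [190. 235.] [ 0.309 -0.311  0.022]
scene knob_pointer 0.86 [191. 240.] [ 0.323 -0.321  0.022]
scene knob_pointer 0.64 [239. 258.] [ 0.465 -0.274  0.022]
scene bore_end 0.86 [187. 235.] [ 0.299 -0.316  0.016]
scene bore_end 0.59 [235. 256.] [ 0.45  -0.275  0.016]
scene bore_end 0.58 [231. 227.] [ 0.371 -0.217  0.016]
scene shaft_tip 0.65 [233. 255.] [ 0.467 -0.291  0.062]
scene shaft_tip 0.41 [290. 238.] [ 0.546 -0.156  0.062]
scene post 0.59 [292. 248.] [ 0.543 -0.149  0.   ]
scene post 0.55 [236. 258.] [ 0.447 -0.272  0.   ]
scene post 0.45 [365. 142.] [0.449 0.305 0.   ]
top dish [0.45131915 0.31539607] 1350.104386088904 1289.0 0.6
scene dish [0.4504062  0.31306388] 810.667458536569 740.5 0.58
```

View pics/crop.png

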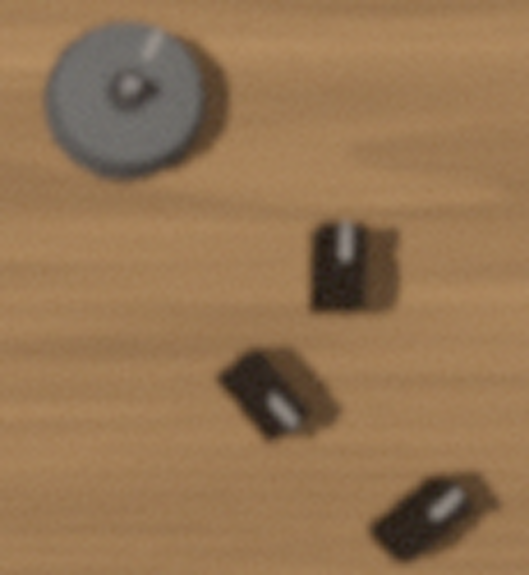

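The crop confirms knob A at crop pixel (340,265), which is top pixel (419,233). Its pointer runs up in the image (about +x), and B and C lie nearer the base. The tick on the post runs from (130,88) to (155,43) in the crop.

For the slide, I'll put the nearly shut fingers inside the dish and open them against the inner wall, so the dish is caged and centred on the TCP. Then I'll move sideways.

```bash
cat >> h.py <<'E'
def rel(*Ws):
    s=env.get_state(); R=np.array(s["eef_rot"]); p=np.array(s["ee_pos"])
    print("t",s["t"],"p",np.round(p,4),"g",s["gripper_width"])
    for W in Ws: print(W,"->",np.round(R.T@(np.array(W)-p)*1000,1))
E
python3 - <<'E'
from h import *
rel((.50,-.15,.25),(.47,.15,.25),(.4505,.314,.16))
E
```

```text
t 1.4 p [ 0.2763 -0.5607  0.2533] g 0.996992985425953
(0.5, -0.15, 0.25) -> [ 382.2 -269.5    3.3]
(0.47, 0.15, 0.25) -> [ 487.9 -551.8    3.3]
(0.4505, 0.314, 0.16) -> [ 542.9 -707.6   93.3]
```

Request:
{"op": "servo_tool", "data": {
  "xyz": [
    [382,-270,3],
    [382,-270,3],
    [382,-270,3],
    [382,-270,3],
    [382,-270,3],
    [382,-270,3],
    [382,-270,3],
    [488,-552,3],
    [488,-552,3],
    [488,-552,3]
  ],
  "delta_rot": [
    [0,0,0],
    [0,0,0],
    [0,0,0],
    [0,0,0],
    [0,0,0],
    [0,0,0],
    [0,0,0],
    [0,0,0],
    [0,0,0],
    [0,0,0]
  ],
  "grip": [0.3,0.3,0.3,0.3,0.3,0.3,0.3,0.3,0.3,0.3]
}}

```text
t: 2.65
ee_pos: [0.4765, 0.0131, 0.2506]
eef_rot: [[0.897, 0.442, 0.001], [0.442, -0.897, 0.0], [0.001, 0.0, -1.0]]
contact_force: [1.3, 1.0, 1.0]
gripper_width: 0.301
finger_force: 0.0
```

Run:
```python
from h import *
rel((.47,.15,.25),(.4505,.314,.16))
m=env.camera_model("wrist"); save("wrist","w1")
for q,z in [("dish_center",.018),("ring_center",0)]:
    for r in env.landmark_of("wrist",q)[:3]: print(q,np.round(r["p"],2),np.round(r["uv"]),np.round(ray("wrist",r["uv"],z),4))
rel()
```

```text
t 2.65 p [0.4765 0.0131 0.2506] g 0.3009341219329059
(0.47, 0.15, 0.25) -> [  54.6 -125.7    0.6]
(0.4505, 0.314, 0.16) -> [ 109.5 -281.5   90.6]
dish_center 0.63 [61. 76.] [0.443  0.3221 0.018 ]
ring_center 0.88 [288.  98.] [0.5363 0.0855 0.    ]
t 2.8 p [0.4765 0.0157 0.2506] g 0.30340377924570766
```

View pics/w1.png

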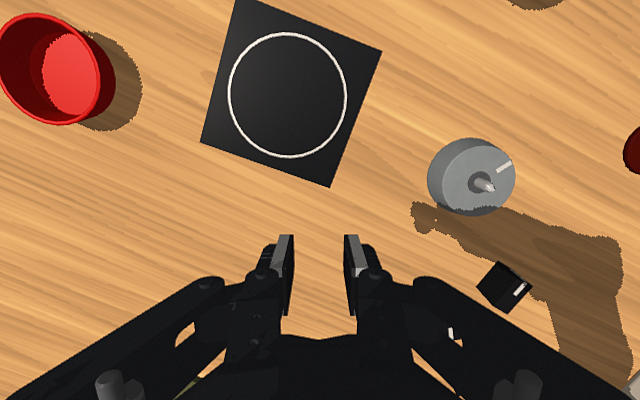

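The wrist view shows the ring centred at about (288,95) and the dish at the upper left, around (55,70). The post is at (471,178) with its tick at (505,166). Knob A is at (505,287), pointer to the lower right. I'll fit the ring, then go on.

Run:
```python
from h import *
a=env.read_camera("wrist")[:,:,::-1]
g=a.min(axis=2); m=np.zeros_like(g); m[20:170,215:360]=g[20:170,215:360]>140
hsv=cv2.cvtColor(np.ascontiguousarray(a),cv2.COLOR_BGR2HSV); m=m&(hsv[...,1]<60)
ys,xs=np.nonzero(m); w=np.array([ray("wrist",p,0)[:2] for p in zip(xs,ys)])
A=np.c_[2*w,np.ones(len(w))]; 
for _ in range(3):
  s=np.linalg.lstsq(A,(w**2).sum(1),rcond=None)[0]; r=np.sqrt(s[2]+s[0]**2+s[1]**2)
  k=abs(np.hypot(*(w-s[:2]).T)-r)<.004; w,A=w[k],A[k]
print("ring",s[:2],r,len(w))
rel((.4505,.314,.16),(.4505,.315,.036))
```

```text
ring [0.53708712 0.07866426] 0.06838525836073406 1003
t 2.85 p [0.4765 0.0125 0.2505] g 0.29884992921657505
(0.4505, 0.314, 0.16) -> [ 111.  -281.5   90.5]
(0.4505, 0.315, 0.036) -> [ 111.4 -282.4  214.5]
```

Request:
{"op": "servo_tool", "data": {
  "xyz": [
    [111,-282,90],
    [111,-282,90],
    [111,-282,90],
    [111,-282,90],
    [111,-282,90],
    [111,-282,90],
    [111,-282,150],
    [111,-282,185],
    [111,-282,214],
    [111,-282,214]
  ],
  "delta_rot": [
    [0,0,0],
    [0,0,0],
    [0,0,0],
    [0,0,0],
    [0,0,0],
    [0,0,0],
    [0,0,0],
    [0,0,0],
    [0,0,0],
    [0,0,0]
  ],
  "grip": [0.3,0.3,0.3,0.3,0.3,0.3,0.3,0.3,0.3,0.3]
}}

```text
t: 4.1
ee_pos: [0.4518, 0.3095, 0.0349]
eef_rot: [[0.899, 0.439, -0.002], [0.439, -0.899, -0.004], [-0.004, 0.003, -1.0]]
contact_force: [0.2, 0.4, 1.0]
gripper_width: 0.299
finger_force: 0.0
```

Request:
{"op": "servo_tool", "data": {
  "xyz": [
    [0,0,2],
    [0,0,5],
    [0,0,6],
    [0,0,6],
    [0,0,6],
    [0,0,6]
  ],
  "delta_rot": [
    [0,0,0],
    [0,0,0],
    [0,0,0],
    [0,0,0],
    [0,0,0],
    [0,0,0]
  ],
  "grip": [0.5,0.6,0.65,0.7,0.75,0.75]
}}

```text
t: 4.85
ee_pos: [0.4514, 0.3133, 0.0305]
eef_rot: [[0.897, 0.442, 0.0], [0.442, -0.897, 0.0], [0.0, -0.0, -1.0]]
contact_force: [-1.0, 1.0, 0.7]
gripper_width: 0.751
finger_force: 0.2
```

Run:
```python
from h import *
rel((.5367,.080,.030)); save("wrist","w2")
```

```text
t 4.85 p [0.4514 0.3133 0.0305] g 0.7513923089181013
(0.5367, 0.08, 0.03) -> [-26.7 246.9   0.4]
```

View pics/w2.png

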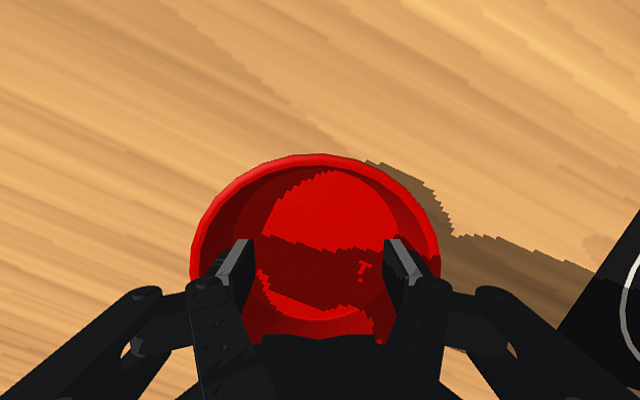

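Request:
{"op": "servo_tool", "data": {
  "xyz": [
    [0,0,0],
    [0,0,0],
    [-1,10,0],
    [-4,33,0],
    [-7,60,0],
    [-10,90,0],
    [-13,120,0],
    [-16,150,0],
    [-20,180,0],
    [-22,205,0]
  ],
  "delta_rot": [
    [0,0,0],
    [0,0,0],
    [0,0,0],
    [0,0,0],
    [0,0,0],
    [0,0,0],
    [0,0,0],
    [0,0,0],
    [0,0,0],
    [0,0,0]
  ],
  "grip": [0.8,0.8,0.8,0.8,0.8,0.8,0.8,0.8,0.8,0.8]
}}

```text
t: 6.15
ee_pos: [0.5222, 0.1169, 0.0302]
eef_rot: [[0.898, 0.441, -0.001], [0.441, -0.898, -0.001], [-0.001, 0.001, -1.0]]
contact_force: [0.3, 1.2, -1.9]
gripper_width: 0.801
finger_force: 4.7
```

Request:
{"op": "servo_tool", "data": {
  "xyz": [
    [-2,18,0],
    [-4,32,0],
    [-5,39,0],
    [-5,42,0],
    [-5,42,0],
    [-5,42,0]
  ],
  "delta_rot": [
    [0,0,0],
    [0,0,0],
    [0,0,0],
    [0,0,0],
    [0,0,0],
    [0,0,0]
  ],
  "grip": [0.8,0.8,0.8,0.8,0.8,0.8]
}}

```text
t: 6.9
ee_pos: [0.5361, 0.0804, 0.0303]
eef_rot: [[0.897, 0.443, -0.0], [0.443, -0.897, 0.0], [-0.0, -0.0, -1.0]]
contact_force: [-0.5, -0.0, -3.8]
gripper_width: 0.801
finger_force: 4.6
```

Run:
```python
from h import *
rel((.5367,.080,.030)); print(env.get_state()["finger_force"])
save("wrist","w3")
```

```text
t 6.9 p [0.5361 0.0804 0.0303] g 0.8005414203386192
(0.5367, 0.08, 0.03) -> [0.4 0.6 0.3]
4.566522618988529
```

View pics/w3.png

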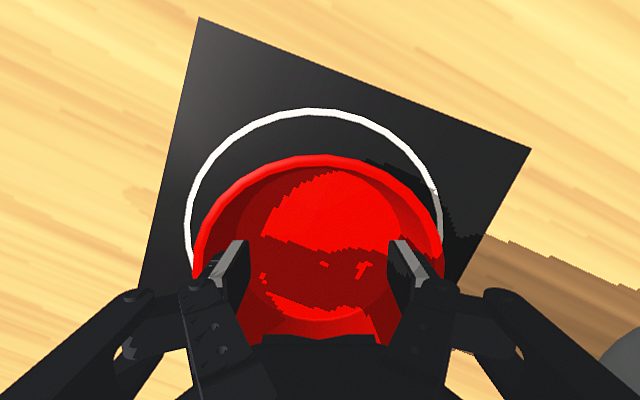

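Request:
{"op": "servo_tool", "data": {
  "xyz": [
    [0,0,0],
    [0,0,0],
    [0,0,-20],
    [0,0,-70],
    [-10,5,-130],
    [-50,20,-180],
    [-83,34,-220],
    [-83,34,-220],
    [-83,34,-220]
  ],
  "delta_rot": [
    [0,0,0],
    [0,0,0],
    [0,0,0],
    [0,0,0],
    [0,0,0],
    [0,0,0],
    [0,0,0],
    [0,0,0],
    [0,0,0]
  ],
  "grip": [0.6,0.6,0.6,0.6,0.6,0.6,0.6,0.6,0.6]
}}

```text
t: 8.07
ee_pos: [0.4773, 0.0129, 0.2503]
eef_rot: [[0.897, 0.442, 0.001], [0.442, -0.897, 0.001], [0.001, -0.0, -1.0]]
contact_force: [0.4, 0.4, -0.6]
gripper_width: 0.597
finger_force: 0.0
```

Run:
```python
from h import *
from scipy.optimize import least_squares
rel(); a=save("wrist","w4"); bgr=np.ascontiguousarray(a[:,:,::-1]); cam="wrist"
hsv=cv2.cvtColor(bgr,cv2.COLOR_BGR2HSV)
def circ(w):
  for _ in range(5):
    s=np.linalg.lstsq(np.c_[2*w,np.ones(len(w))],(w**2).sum(1),rcond=None)[0]; r=np.sqrt(s[2]+s[0]**2+s[1]**2)
    k=abs(np.hypot(*(w-s[:2]).T)-r)<.004; w=w[k]
  return s[:2],r,len(w)
m=(bgr.min(2)>140)&(hsv[...,1]<60)
ys,xs=np.nonzero(m); w=np.array([ray(cam,p,0)[:2] for p in zip(xs,ys)])
d=np.hypot(*(w-[.537,.079]).T); print("ring",circ(w[(d>.055)&(d<.08)]))
r=((hsv[...,0]<6)|(hsv[...,0]>174))&(hsv[...,1]>150)&(bgr[...,2]>50)
r[250:]=0; r[:,400:]=0
cnt=max(cv2.findContours(r.astype(np.uint8),0,1)[0],key=cv2.contourArea)
th=np.linspace(0,6.283,80)
def cen(x):
  P=[proj(cam,(x[0]+R*np.cos(t),x[1]+R*np.sin(t),z)) for R,z in((.055,.036),(.048,0)) for t in th]
  M=cv2.moments(cv2.convexHull(np.array(P,np.float32))); return np.array([M["m10"],M["m01"]])/M["m00"],M["m00"]
M=cv2.moments(cv2.convexHull(cnt)); t=np.array([M["m10"],M["m01"]])/M["m00"]
s=least_squares(lambda x:cen(x)[0]-t,[.537,.08],diff_step=1e-2); print("dish",s.x,cen(s.x)[1],M["m00"])
# post top circle (z .036) via silhouette hull
def fit(q,circs,x0,pick=0):
  for rr in env.silhouettes(cam,q)[:4]:
    c=max(cv2.findContours(rr["mask"].astype(np.uint8),0,1)[0],key=len); print(q,rr["p"],rr["box"],cv2.contourArea(c))
fit("post",0,0); fit("knob",0,0)
for q,z in [("shaft_tip",.062),("post",0),("knob_center",.022),("knob_pointer",.022),("bore_end",.016)]:
  for r in env.landmark_of(cam,q)[:3]: print(q,np.round(r["p"],2),np.round(r["uv"]),np.round(ray(cam,r["uv"],z),4))
# tick: bright pixels on post top
ys,xs=np.nonzero(m); w=np.array([ray(cam,p,.036)[:2] for p in zip(xs,ys)])
k=(np.hypot(*(w-[.549,-.157]).T)<.05); print("tick px",xs[k].min() if k.any() else 0,xs[k].max(),ys[k].min(),ys[k].max()); w=w[k]
print("tick",w.mean(0),w.min(0),w.max(0),len(w))
```

```text
t 8.075 p [0.4773 0.0129 0.2503] g 0.5966488107417538
ring (array([0.53628958, 0.08309779]), np.float64(0.06830399447320762), 716)Traceback (most recent call last):
  File "<stdin>", line 21, in <module>
    return func(*args, **kwargs)
    result = trf(vector_fun.fun, vector_fun.jac, x0, f0, J0, lb, ub, ftol, xtol,
                 gtol, max_nfev, x_scale, loss_function, tr_solver,
                 tr_options.copy(), verbose, callback=callback_wrapped)
    return trf_no_bounds(
        fun, jac, x0, f0, J0, ftol, xtol, gtol, max_nfev, x_scale,
        loss_function, tr_solver, tr_options, verbose, callback=callback)
    f_new = fun(x_new)
    self._update_fun()
    ~~~~~~~~~~~~~~~~^^
    self.f = self.fun_wrapped(xp_copy(self.x))
             ~~~~~~~~~~~~~~~~^^^^^^^^^^^^^^^^^
    return np.atleast_1d(self.fun(x))
                         ~~~~~~~~^^^
    return self.f(x, *self.args, **self.kwargs)
           ~~~~~~^^^^^^^^^^^^^^^^^^^^^^^^^^^^^^
  File "<stdin>", line 21, in <lambda>
  File "<stdin>", line 18, in cen
  File "h.py", line 8, in proj
    m=env.camera_model(cam); p=np.array(m["mtx"])@(np.array(m["R"])@np.array(X)+np.array(m["t"]).ravel()); return p[:2]/p[2]
ValueError: time passes only in moves, steps and waits
```

View pics/w4.png

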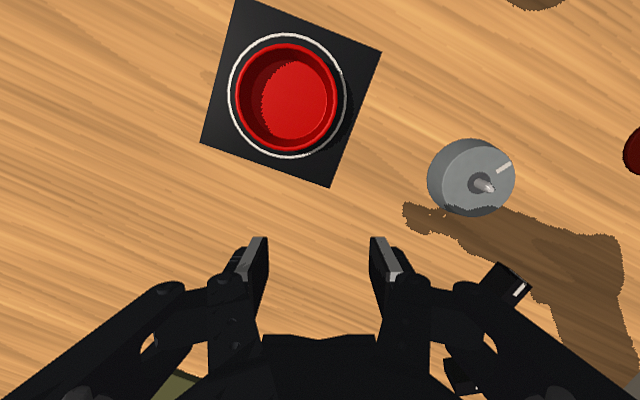

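The dish stands inside the ring: rim about (237–339, 43–153), ring (229–347, 33–157). I'll quantify this with a cached camera model and work out the post, the shaft and the tick.

```bash
python3 - <<'E'
s=open("h.py").read().replace("from station import env\n","from station import env\n_c={}\ndef cm(c):\n    if c not in _c: _c[c]=env.camera_model(c)\n    return _c[c]\n").replace("m=env.camera_model(cam)","m=cm(cam)")
s+='''
def circ(w):
  for _ in range(5):
    s=np.linalg.lstsq(np.c_[2*w,np.ones(len(w))],(w**2).sum(1),rcond=None)[0]; r=np.sqrt(s[2]+s[0]**2+s[1]**2)
    k=abs(np.hypot(*(w-s[:2]).T)-r)<.004; w=w[k]
  return s[:2],r,len(w)
'''
open("h.py","w").write(s)
E
python3 - <<'E'
from h import *
rel(); cm("wrist"); a=env.read_camera("wrist"); cv2.imwrite("pics/w5.png",a[:,:,::-1]); bgr=np.ascontiguousarray(a[:,:,::-1]); cam="wrist"
hsv=cv2.cvtColor(bgr,cv2.COLOR_BGR2HSV)
m=(bgr.min(2)>140)&(hsv[...,1]<60); ys,xs=np.nonzero(m)
w=np.array([ray(cam,p,0)[:2] for p in zip(xs,ys)]); d=np.hypot(*(w-[.537,.079]).T); print("ring",circ(w[(d>.055)&(d<.08)]))
r=((hsv[...,0]<6)|(hsv[...,0]>174))&(hsv[...,1]>150)&(bgr[...,2]>50); r[250:]=0; r[:,400:]=0
cnt=max(cv2.findContours(r.astype(np.uint8),0,1)[0],key=cv2.contourArea)
print("dish rim",circ(np.array([ray(cam,p,.036)[:2] for p in cnt[:,0]])))
w=np.array([ray(cam,p,.036)[:2] for p in zip(xs,ys)])
k=np.hypot(*(w-[.549,-.157]).T)<.06; k&=(xs>440)
print("tick px",np.c_[xs,ys][k].min(0),np.c_[xs,ys][k].max(0),w[k].mean(0),k.sum())
for q,z in [("shaft_tip",.062),("post",0),("knob_center",.022)]:
  for r in env.landmark_of(cam,q)[:3]: print(q,np.round(r["p"],2),np.round(r["uv"]),np.round(ray(cam,r["uv"],z),4))
rr=env.silhouettes(cam,"post")
for r in rr[:2]: print(r["p"],r["box"])
c=max(cv2.findContours(rr[0]["mask"].astype(np.uint8),0,1)[0],key=len)[:,0]
cv2.imwrite("pics/crop5.png",cv2.resize(a[120:320,400:640,::-1],None,fx=3,fy=3,interpolation=cv2.INTER_CUBIC))
E
```

```text
t 8.125 p [0.4772 0.0133 0.2497] g 0.5981931253171738
ring (array([0.5367822 , 0.08267649]), np.float64(0.06845624238820718), 727)
dish rim (array([0.53610557, 0.07930151]), np.float64(0.05413130391891014), 300)
tick px [443 158] [512 207] [ 0.56344558 -0.16154789] 174
shaft_tip 0.44 [490. 187.] [ 0.5513 -0.1537  0.062 ]
post 0.81 [464. 172.] [ 0.5549 -0.153   0.    ]
knob_center 0.96 [465. 376.] [ 0.3029 -0.3116  0.022 ]
knob_center 0.72 [501. 285.] [ 0.4496 -0.2695  0.022 ]
0.58 [424.0, 135.2, 517.2, 215.0]
```

View pics/crop5.png

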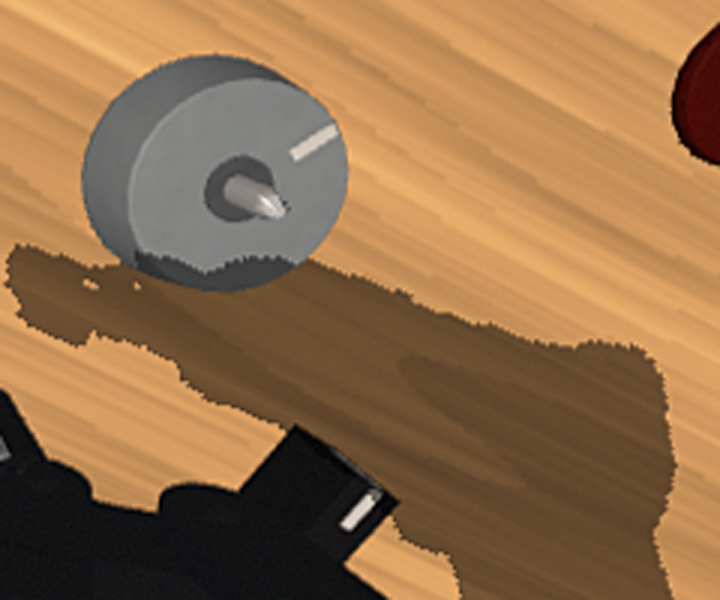

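The knob B/C look-alikes stay put. The dish is about 3.5 mm from the ring centre, within the 12 mm tolerance. Next I'll hover by knob A, turned to yaw ≈ 0.

Run:
```python
from h import *
p=np.array(env.get_state()["ee_pos"]); R=np.array(env.get_state()["eef_rot"])
c=ray("wrist",(320,240),.03); print("view pt in tool",R.T@(c-p))
m=cm("wrist"); C=-np.array(m["R"]).T@np.array(m["t"]).ravel(); print("cam in tool",R.T@(C-p))
e=[ray("wrist",u,.036) for u in((497.7,172.3),(512.3,162.7))]; d=e[1]-e[0]; print("tick",e,np.hypot(*d[:2]),np.degrees(np.arctan2(d[1],d[0])))
b=ray("wrist",(479,182),.036);t=ray("wrist",(494,189),.062); print("shaft base,tip",b,t)
print(env.get_state()["joint_positions"])
rel((.40,-.271,.20))
```

```text
view pt in tool [-0.08245474  0.00304525  0.21958808]
cam in tool [ 0.0697867   0.00095554 -0.12050422]
tick [array([ 0.56981818, -0.16798287,  0.036     ]), array([ 0.58606414, -0.17617235,  0.036     ])] 0.018193371198810086 -26.752360317445486
shaft base,tip [ 0.55110744 -0.15552384  0.036     ] [ 0.55096953 -0.15865549  0.062     ]
[ 0.02524103  0.51032856 -0.22653938  2.00077689  0.18137657  0.65089341
 -1.4301001 ]
t 8.375 p [0.4769 0.0131 0.2495] g 0.6015201159596786
(0.4, -0.271, 0.2) -> [-194.7  220.6   49.6]
```

Request:
{"op": "servo_tool", "data": {
  "xyz": [
    [-60,60,0],
    [-100,120,0],
    [-130,180,20],
    [-152,242,50],
    [-152,242,50],
    [-152,242,50],
    [-152,242,50]
  ],
  "delta_rot": [
    [0,0,0.1],
    [0,0,0.25],
    [0,0,0.4],
    [0,0,0.457],
    [0,0,0.457],
    [0,0,0.457],
    [0,0,0.457]
  ],
  "grip": [0.6,0.7,0.8,0.8,0.8,0.8,0.8]
}}

```text
t: 9.25
ee_pos: [0.4477, -0.2707, 0.1999]
eef_rot: [[1.0, 0.002, -0.001], [0.002, -1.0, 0.001], [-0.001, -0.001, -1.0]]
contact_force: [-0.7, -0.2, -0.2]
gripper_width: 0.801
finger_force: 0.0
```

Run:
```python
from h import *
rel(); cm("wrist"); a=save("wrist","w6"); cam="wrist"
for q,z in [("knob_center",.022),("knob_pointer",.022),("shaft_tip",.062)]:
  for r in env.landmark_of(cam,q)[:3]: print(q,np.round(r["p"],2),np.round(r["uv"]),np.round(ray(cam,r["uv"],z),4))
for r in env.silhouettes(cam,"knob")[:3]: print(r["p"],r["box"],r["mask"].sum())
print(proj(cam,(.449,-.271,.044)))
```

```text
t 9.25 p [ 0.4477 -0.2707  0.1999] g 0.8013108885450918
knob_center 0.72 [319. 184.] [ 0.4461 -0.2723  0.022 ]
knob_center 0.66 [278. 250.] [ 0.3726 -0.2274  0.022 ]
knob_center 0.56 [322. 180.] [ 0.4506 -0.2745  0.022 ]
knob_pointer 0.83 [291. 263.] [ 0.3569 -0.241   0.022 ]
knob_pointer 0.8 [370. 291.] [ 0.321  -0.3301  0.022 ]
knob_pointer 0.62 [321. 158.] [ 0.4733 -0.2737  0.022 ]
shaft_tip 0.56 [173.  67.] [ 0.5513 -0.155   0.062 ]
0.79 [330.8, 276.1, 381.9, 331.8] 1889
0.69 [250.6, 218.7, 299.6, 280.4] 1801
[318.04244497 186.573194  ]
```

View pics/w6.png

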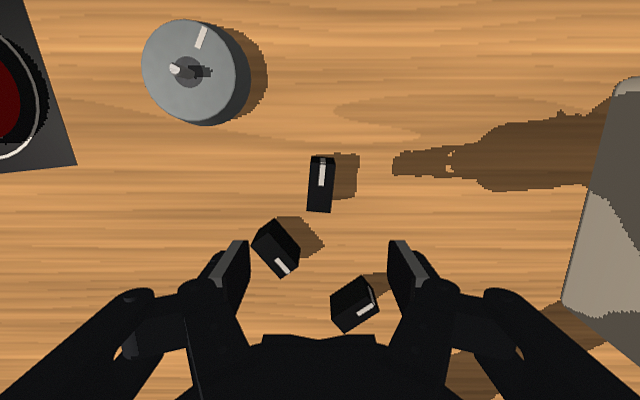

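Knob A is at (320,184), its pointer stripe up at (321,172) and tilted slightly clockwise. B is at (276,248) and C at (355,304). I'll fit the knob's box to its dark silhouette.

Run:
```python
from h import *
from scipy.optimize import minimize
rel(); cm("wrist"); a=env.read_camera("wrist"); cam="wrist"
m=np.zeros((400,640),np.uint8); sub=a[145:222,298:345].max(2)<62; m[145:222,298:345]=sub
n,l,st,_=cv2.connectedComponentsWithStats(m); i=1+np.argmax(st[1:,4]); print(st[i])
h=cv2.convexHull(max(cv2.findContours((l==i).astype(np.uint8),0,1)[0],key=len)); M=np.zeros((400,640),np.uint8); cv2.fillConvexPoly(M,h,1)
S=8
Mb=cv2.resize(M[140:230,290:350],None,fx=S,fy=S,interpolation=cv2.INTER_NEAREST)
def box(x):
  c,s=np.cos(x[2]),np.sin(x[2])
  return [proj(cam,(x[0]+c*u-s*v,x[1]+s*u+c*v,z)) for u in(-.024,.024) for v in(-.012,.012) for z in(0,.044)]
def cost(x):
  q=(np.array(box(x))-[290,140]+.5)*S; P=np.zeros_like(Mb); cv2.fillConvexPoly(P,cv2.convexHull(q.astype(np.int32)),1); return (P!=Mb).sum()/S/S
for y0 in (-.07,.0):
  r=minimize(cost,[.447,-.271,y0],method="Nelder-Mead",options=dict(initial_simplex=[[.447,-.271,y0],[.453,-.271,y0],[.447,-.277,y0],[.447,-.271,y0-.12]]))
  print(r.x,r.fun,M.sum())
# shaft from this view
print("tick",[ray(cam,u,.036) for u in((197,48),(206,27))],"shaft",ray(cam,(187,71),.036),ray(cam,(174,68),.062))
```

```text
t 9.5 p [ 0.448  -0.2706  0.2008] g 0.8013657916889259
[ 306  156   30   57 1196]
[ 0.44798196 -0.27314082 -0.09901337] 46.765625 1427
[ 0.44798464 -0.27317659 -0.09761946] 46.796875 1427
tick [array([ 0.5705623 , -0.16589697,  0.036     ]), array([ 0.58688292, -0.17530768,  0.036     ])] shaft [ 0.55202007 -0.15507933  0.036     ] [ 0.55113216 -0.15551565  0.062     ]
```

Request:
{"op": "servo_tool", "data": {
  "xyz": [
    [0,2.5,40],
    [0,2.5,85],
    [0,2.5,125],
    [0,2.5,155],
    [0,2.5,166],
    [0,2.5,166],
    [0,2.5,166]
  ],
  "delta_rot": [
    [0,0,0.098],
    [0,0,0.098],
    [0,0,0.098],
    [0,0,0.098],
    [0,0,0.098],
    [0,0,0.098],
    [0,0,0.098]
  ],
  "grip": [0.8,0.8,0.8,0.8,0.8,0.8,0.8]
}}

```text
t: 10.42
ee_pos: [0.4483, -0.2747, 0.0356]
eef_rot: [[0.995, -0.097, 0.002], [-0.097, -0.995, -0.001], [0.002, 0.001, -1.0]]
contact_force: [0.7, 0.5, 0.4]
gripper_width: 0.802
finger_force: 0.0
```

Request:
{"op": "servo_tool", "data": {
  "xyz": [
    [0,0,0],
    [0,0,0],
    [0,0,0],
    [0,0,0],
    [0,0,0],
    [0,0,0]
  ],
  "delta_rot": [
    [0,0,0],
    [0,0,0],
    [0,0,0],
    [0,0,0],
    [0,0,0],
    [0,0,0]
  ],
  "grip": [0.4,0.2,0.1,0.1,0.1,0.1]
}}

```text
t: 11.18
ee_pos: [0.4478, -0.2746, 0.0351]
eef_rot: [[0.995, -0.097, 0.001], [-0.097, -0.995, -0.001], [0.001, 0.0, -1.0]]
contact_force: [0.1, 1.2, 6.6]
gripper_width: 0.269
finger_force: 59.4
```

The knob is held: opening 0.27 (23 mm) with 59 N. I'll lift it, turn to the tick (about −0.515 rad) and hover beside the shaft for a closer look.

Run:
```python
from h import *
rel((.448,-.273,.17),(.5165,-.136,.17))
```

```text
t 11.175 p [ 0.4478 -0.2746  0.0351] g 0.269239603145628
(0.448, -0.273, 0.17) -> [ 1.000e-01 -1.500e+00 -1.349e+02]
(0.5165, -0.136, 0.17) -> [  55.  -144.5 -135. ]
```

Request:
{"op": "servo_tool", "data": {
  "xyz": [
    [0,0,-15],
    [0,0,-50],
    [0,0,-100],
    [10,-20,-135],
    [30,-70,-135],
    [50,-120,-135],
    [55,-144,-135],
    [55,-144,-135],
    [55,-144,-135]
  ],
  "delta_rot": [
    [0,0,0],
    [0,0,0],
    [0,0,0.1],
    [0,0,0.2],
    [0,0,0.3],
    [0,0,0.418],
    [0,0,0.418],
    [0,0,0.418],
    [0,0,0.418]
  ],
  "grip": [0.1,0.1,0.1,0.1,0.1,0.1,0.1,0.1,0.1]
}}

```text
t: 12.3
ee_pos: [0.5155, -0.1379, 0.1698]
eef_rot: [[0.869, -0.494, -0.0], [-0.494, -0.869, -0.001], [0.0, 0.001, -1.0]]
contact_force: [1.0, -0.7, -0.8]
gripper_width: 0.27
finger_force: 58.9
```

Run:
```python
from h import *
rel(); cm("wrist"); cam="wrist"; a=save("wrist","w7"); bgr=np.ascontiguousarray(a[:,:,::-1])
print("f",env.get_state()["finger_force"],np.round(env.get_state()["eef_rot"],3).tolist())
for q,z in [("shaft_tip",.062),("post",0),("knob_center",.15)]:
  for r in env.landmark_of(cam,q)[:2]: print(q,np.round(r["p"],2),np.round(r["uv"]),np.round(ray(cam,r["uv"],z),4))
print("expect tip,base",proj(cam,(.5515,-.156,.062)),proj(cam,(.5515,-.156,.036)),"tick",proj(cam,(.5867,-.1755,.036)))
c=proj(cam,(.5515,-.156,.045)); x0,y0=int(c[0]-90),int(max(c[1]-100,0)); print(x0,y0)
cv2.imwrite("pics/w7c.png",cv2.resize(bgr[y0:y0+200,x0:x0+200],None,fx=3,fy=3,interpolation=cv2.INTER_CUBIC))
```

```text
t 12.3 p [ 0.5155 -0.1379  0.1698] g 0.2697733693887478
f 58.939197063446045 [[0.869, -0.495, -0.0], [-0.495, -0.869, -0.001], [0.0, 0.001, -1.0]]
shaft_tip 0.64 [311. 151.] [ 0.5542 -0.1543  0.062 ]
shaft_tip 0.27 [320. 215.] [ 0.5058 -0.1344  0.062 ]
post 0.76 [315. 144.] [ 0.5512 -0.1556  0.    ]
knob_center 0.8 [465. 267.] [ 0.4712 -0.2009  0.15  ]
knob_center 0.79 [317. 260.] [ 0.5123 -0.1361  0.15  ]
expect tip,base [314.94788462 152.64092671] [315.25476376 148.53951727] tick [314.58371329  98.29708235]
225 49
```

View pics/w7c.png

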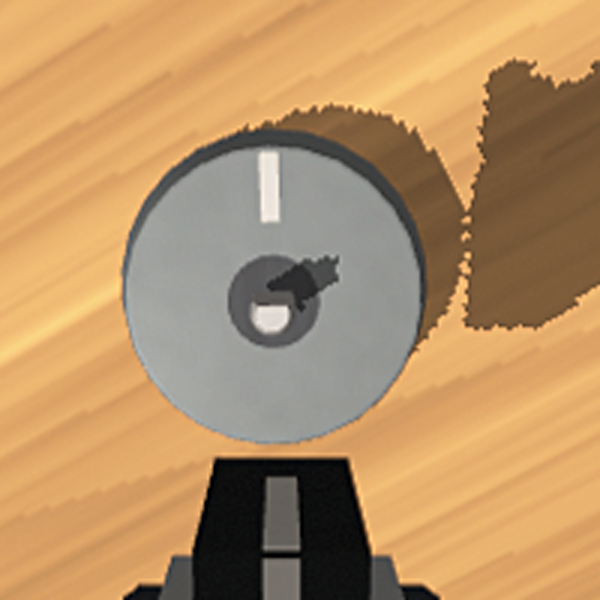

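The crop shows the post with its tick at (270,150–222) pointing straight up, and the shaft's D-tip at (271,313) with the flat towards the tick. The held knob is at (282,550) with its pointer stripe parallel to the tick, so the yaw is good. Now I'll compare the held knob's projection with the picture to cancel the camera bias.

Run:
```python
from h import *
s=env.get_state(); R=np.array(s["eef_rot"]); p=np.array(s["ee_pos"]); cam="wrist"; rel()
T=lambda x,y,z: p+R@np.array([x,y,z])
print("bottom +x edge",proj(cam,T(.024,-.012,.035)),proj(cam,T(.024,.012,.035)),"top +x edge",proj(cam,T(.024,-.012,-.009)),proj(cam,T(.024,.012,-.009)))
a=cv2.imread("pics/w7.png"); g=a.max(2).astype(int)
print("dark span rows 198..236:")
for r in (200,204,208,212,216,220,224,228,232): 
  k=np.nonzero(g[r,270:370]<45)[0]+270; st=np.nonzero(g[r,305:335]>75)[0]+305
  print(r,k.min() if len(k) else 0,k.max() if len(k) else 0,st.min() if len(st) else 0,st.max() if len(st) else 0)
col=g[:,306]; print("col306",col[192:240].tolist())
# tip D blob
b=(a.min(2)>150); b[:140]=0; b[165:]=0; b[:,:300]=0; b[:,330:]=0; ys,xs=np.nonzero(b); print("tip",xs.min(),xs.max(),ys.min(),ys.max(),xs.mean(),ys.mean())
# post top: grey circle edge fit
hsv=cv2.cvtColor(a,cv2.COLOR_BGR2HSV); m=((hsv[...,1]<45)&(g>100)).astype(np.uint8); m[:90]=0;m[199:]=0;m[:,:260]=0;m[:,372:]=0
c=max(cv2.findContours(m,0,1)[0],key=cv2.contourArea); h=cv2.convexHull(c)[:,0]
print("post top",circ(np.array([ray(cam,u,.036)[:2] for u in h])))
tk=(a.min(2)>170); tk[125:]=0; tk[:90]=0; tk[:,:300]=0; tk[:,330:]=0; ys,xs=np.nonzero(tk)
q=np.array([ray(cam,u,.036)[:2] for u in zip(xs,ys)]); v=np.linalg.svd(q-q.mean(0))[2][0]; v*=np.sign(v[0]); print("tick",q.mean(0),v,np.arctan2(v[1],v[0]),len(xs), "tool yaw",np.arctan2(R[1,0],R[0,0]))
print("tip xy from blob circle centre", ray(cam,(315.3,153.3),.062))
```

```text
t 12.5 p [ 0.5157 -0.138   0.1695] g 0.2753915400383961
bottom +x edge [295.37643381 200.553527  ] [339.77435616 200.57072469] top +x edge [287.25357401 232.11048728] [347.30894263 232.13480059]
dark span rows 198..236:
200 0 0 305 334
204 296 340 0 0
208 295 341 314 323
212 294 342 314 323
216 293 343 314 323
220 292 344 313 324
224 291 345 313 324
228 290 346 313 324
232 289 347 313 324
col306 [160, 163, 165, 148, 221, 229, 223, 226, 240, 144, 21, 11, 14, 14, 16, 12, 14, 16, 11, 14, 12, 12, 14, 14, 16, 16, 15, 14, 13, 14, 14, 14, 13, 16, 14, 13, 13, 13, 15, 12, 15, 15, 17, 17, 19, 20, 14, 17]
tip 300 329 140 164 311.57142857142856 156.1851851851852
post top (array([ 0.55140124, -0.15594666]), np.float64(0.04146279091155955), 45)
tick [ 0.57897959 -0.17073736] [ 0.88413483 -0.46723184] -0.4861572561084744 155 tool yaw -0.517820361071266
tip xy from blob circle centre [ 0.55112293 -0.15607352  0.062     ]
```

Camera and grip agree to about 0.5 mm. The shaft axis is at (0.5513, −0.1560) and the tick yaw is −0.490. I'll align above it, then lower onto the shaft in small steps.

Request:
{"op": "servo_tool", "data": {
  "xyz": [
    [20,-1,0],
    [40.2,-2.2,20],
    [40.2,-2.2,45],
    [40.2,-2.2,63],
    [40.2,-2.2,70],
    [40.2,-2.2,70],
    [40.2,-2.2,70]
  ],
  "delta_rot": [
    [0,0,-0.028],
    [0,0,-0.028],
    [0,0,-0.028],
    [0,0,-0.028],
    [0,0,-0.028],
    [0,0,-0.028],
    [0,0,-0.028]
  ],
  "grip": [0.1,0.1,0.1,0.1,0.1,0.1,0.1]
}}

```text
t: 13.38
ee_pos: [0.5528, -0.1544, 0.1001]
eef_rot: [[0.884, -0.468, 0.001], [-0.468, -0.884, -0.0], [0.001, -0.0, -1.0]]
contact_force: [-0.6, 0.1, -0.7]
gripper_width: 0.274
finger_force: 58.9
```

Request:
{"op": "servo_tool", "data": {
  "xyz": [
    [0,0,2],
    [0,0,4],
    [0,0,6],
    [0,0,8],
    [0,0,8]
  ],
  "delta_rot": [
    [0,0,0],
    [0,0,0],
    [0,0,0],
    [0,0,0],
    [0,0,0]
  ],
  "grip": [0.1,0.1,0.1,0.1,0.1]
}}

```text
t: 14.0
ee_pos: [0.5519, -0.1548, 0.0911]
eef_rot: [[0.883, -0.469, -0.001], [-0.469, -0.883, -0.001], [-0.0, 0.001, -1.0]]
contact_force: [-1.1, -2.4, -1.2]
gripper_width: 0.272
finger_force: 58.9
```

The knob entered the shaft with almost no axial force. There is a small sideways force towards −y, so I'll correct 0.8 mm and go on.

Request:
{"op": "servo_tool", "data": {
  "xyz": [
    [0,0.8,1],
    [0,0.8,3],
    [0,0.8,5],
    [0,0.8,7],
    [0,0.8,8],
    [0,0.8,8]
  ],
  "delta_rot": [
    [0,0,0],
    [0,0,0],
    [0,0,0],
    [0,0,0],
    [0,0,0],
    [0,0,0]
  ],
  "grip": [0.1,0.1,0.1,0.1,0.1,0.1]
}}

```text
t: 14.75
ee_pos: [0.5519, -0.155, 0.0832]
eef_rot: [[0.884, -0.468, -0.0], [-0.468, -0.884, -0.0], [-0.0, 0.0, -1.0]]
contact_force: [-0.9, -1.2, -1.1]
gripper_width: 0.274
finger_force: 58.9
```

Now the push home, watching the spring force.

Request:
{"op": "servo_tool", "data": {
  "xyz": [
    [0,0,1],
    [0,0,2],
    [0,0,3],
    [0,0,4],
    [0,0,4]
  ],
  "delta_rot": [
    [0,0,0],
    [0,0,0],
    [0,0,0],
    [0,0,0],
    [0,0,0]
  ],
  "grip": [0.1,0.1,0.1,0.1,0.1]
}}

```text
t: 15.38
ee_pos: [0.5519, -0.1551, 0.0795]
eef_rot: [[0.884, -0.468, 0.0], [-0.468, -0.884, -0.0], [0.0, 0.0, -1.0]]
contact_force: [-0.9, -2.0, 3.0]
gripper_width: 0.271
finger_force: 59.3
```

Request:
{"op": "servo_tool", "data": {
  "xyz": [
    [0,0,1],
    [0,0,2],
    [0,0,3],
    [0,0,3],
    [0,0,3]
  ],
  "delta_rot": [
    [0,0,0],
    [0,0,0],
    [0,0,0],
    [0,0,0],
    [0,0,0]
  ],
  "grip": [0.1,0.1,0.1,0.1,0.1]
}}

```text
t: 16.0
ee_pos: [0.552, -0.155, 0.0765]
eef_rot: [[0.884, -0.468, 0.0], [-0.468, -0.884, -0.0], [0.0, 0.0, -1.0]]
contact_force: [-1.2, -1.1, 4.8]
gripper_width: 0.27
finger_force: 59.5
```

The spring force has risen to about 5.8 N, so the shaft is pressed about 4 mm. I'll add 1.5 mm for margin and check the dish from the top camera.

Request:
{"op": "servo_tool", "data": {
  "xyz": [
    [0,0,1],
    [0,0,1.5],
    [0,0,1.5],
    [0,0,1.5]
  ],
  "delta_rot": [
    [0,0,0],
    [0,0,0],
    [0,0,0],
    [0,0,0]
  ],
  "grip": [0.1,0.1,0.1,0.1]
}}

```text
t: 16.5
ee_pos: [0.552, -0.155, 0.0749]
eef_rot: [[0.884, -0.468, 0.0], [-0.468, -0.884, -0.0], [0.0, 0.0, -1.0]]
contact_force: [-2.2, -1.0, 5.5]
gripper_width: 0.273
finger_force: 59.6
```

Run:
```python
from h import *
env.read_camera("wrist"); cm("wrist"); env.read_camera("scene")
for cam in ("wrist","scene"):
 for q,z in (("dish_center",.018),("ring_center",0)):
  for r in env.landmark_of(cam,q)[:1]: print(cam,q,r["p"],ray(cam,r["uv"],z))
s=env.get_state(); print(s["t"],s["ee_pos"],s["contact_force"],s["finger_force"])
```

```text
wrist dish_center 0.65 [0.53609999 0.07908663 0.018     ]
scene dish_center 0.58 [0.51385695 0.0920859  0.018     ]
scene ring_center 0.74 [0.53007225 0.08662017 0.        ]
16.8 [ 0.55197694 -0.15504904  0.0749498 ] [-1.47729814 -1.57134098  3.94233343] 59.604352712631226
```

```bash
python3 -c "
from station import env
print(env.close_job())"
```

```text
the job is handed in; nothing more can be done
None
```

I handed the job in at about 17 s, but the hand-in returned no verdict: the dish measured about 3.5 mm off the ring centre (one last scene-camera reading disagreed, possibly because the arm blocked its view), and the knob is still held on the shaft, lined up with the tick and pressed down about 6 mm.

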